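Rock the battery block into its tray and latch it

TASK

Load the battery block into its tray on the bench: tilt it so that its toe goes in under the tray's lip first, rock it down until it sits fully flat in the pocket, and only then turn the latch on the tray's post a full quarter turn so that its tongue lies over the block. Let go of everything, and leave the loose things round the work where they are.

Things in the scene. Friction and masses are not known exactly. Their poses are not given: they have to be found in the camera images.
- battery: Black rectangular battery block, 0.3 to 0.6 kg, upright on the bench: 110 mm long with its toe (x), 50 wide (y), 60 tall (z). Two brass contacts on top, near the toe end (-x). Origin: centre of the 110 x 50 underside. Grip it across its 50 mm width, fingertips at least 24 mm above its underside: in the tray the sides reach 23 mm up it.
- tray: Grey steel tray fixed to the bench. Origin at bench level under the centre of its pocket, z up. Pocket floor 4 mm up; 112.5 mm long (x), 53 wide (y). Sides 20 mm high, above that flared outwards to 27 mm height and y = +-37 mm. Lip at the -x end (to the robot's right), post at +x. Seated, the block has its toe at -x, its axes match the tray's and its origin is 4 mm above the tray's.
- latch (a joint): Turn latch on the post, vertical axis through tray_post; positive is anticlockwise from above; stays where left; needs 0.05 N m. At 0 its tongue (42 mm from the axis, 14 wide, underside 67 mm above the bench) points to the tray's +y, clear of the pocket; at 1.571 (stop) to -x, over the seated block with 3 mm to spare. Starts at -0.2 to 0; other stop -0.25.
- latch_grip (a point): Point on the latch axis, 91.5 mm above the bench: the middle of the upright grip fin, 52 mm long (along the tongue, +-26 mm about the axis), 11 mm thick, from 74 to 104.5 mm above the bench. The point's y axis runs along the tongue, its x across the fin.
- valve_spring_a: Bystander, to be left where it is: coiled valve spring standing upright, 34 mm across, 45 mm tall; origin at its foot.
- valve_spring_b: Bystander, to be left where it is: coiled valve spring standing upright, 35 mm across, 48 mm tall; origin at its foot.
- torch: Bystander, to be left where it is: black pocket torch lying down, 132 mm long (x), 35 mm across; origin under its middle.
- assembly_lube: Bystander, to be left where it is: slim bottle standing upright, 42 mm across, 153 mm tall; origin at its foot.
- gasket_scraper: Bystander, to be left where it is: scraper with a red handle lying down, 195 mm long (x), 40 mm wide, 18 mm high; origin under its middle.
- ball_hammer: Bystander, to be left where it is: hammer with a wooden handle lying down, 286 mm long (y), 89 mm wide, 28 mm high; origin under its middle.
- battery_toe (a point): Bottom edge of the tip of the block's toe, mid-width (55 mm from the block's origin on -x; axes as the block's). The toe is a low step along the foot over the full width, 9 mm high, 16 mm long; behind it the full-height body, 94 mm long, begins.
- tray_lip (a point): Middle of the lip's upper inner edge (axes as the tray's). The lip covers the last 9 mm of the pocket at -x, underside 12 mm above the pocket floor, 3.5 mm thick. A flat block lands on it: go in toe first, the +x end raised about 32 degrees; lower the toe just clear of the lip, slide it under (at that tilt its tip stays 7 mm from the end wall), then rock down.
- tray_post (a point): Centre of the top of the solid post at the pocket's +x end, 65.5 mm above the bench; 27.5 mm thick (x), 54 wide (y), its face is the pocket's +x end wall. It carries the latch.

How it is judged:
By the outcome, as a careful person would: the job done as asked, in the order asked, and still so for the second after the job is handed in, with the robot touching nothing.
It also fails if it takes over 58 s, if anything falls off the work surface, if the arm or the gripper's body presses on something with over 40 N, if the wrist force passes 120 N, or if a joint passes its speed limit or range.

ROBOT

A 6-joint arm with a two-finger parallel gripper is mounted at the origin on a cart in front of the work surface, level with it; the furniture and walls round the work are solid. World frame = base frame: x ahead of the robot, y to its left, z up, the work surface at z = 0. Lengths are in mm, angles in rad, forces in N, time in s.
With the tool pointing down it reaches from about 325 to 775 mm from the base axis. Payload 5.5 kg.
Tool frame: the origin (TCP) lies on the centre line of the jaws, within the pads' length; the fingertips stand 8 mm ahead of it and the grasp point (between the pads) lies 11 mm behind it; z points along the fingers, y is the line along which they close (so a half turn about z gives the same grasp; the last joint's range is limited). The gripper opens to 85 mm and grips with 20 to 120 N. Pads are 22 mm wide; open, the fingers measure 114 mm over their backs; the gripper's body (76 mm by 85 mm) begins 54 mm behind the grasp point. The pads swing forward as they close: fully open they stand 13 mm farther back than shut.
Start: joints at [-1.344, 0.091, 1.231, -0, 1.82, -0.057], TCP at [168.003, -576.014, 239.275] pointing down, gripper open.
Joint ranges: [-2.87, 2.87], [-0.86, 2.18], [0.17, 2.46], [-1.51, 4.65], [0.06, 2.69], [-2.65, 2.65]. Speed limits (rad/s): [2.57, 2.57, 3.01, 3.14, 3.14, 3.14].

INTERFACE

Orientations are given as a unit quaternion [x, y, z, w].
In Python, from station import bot gives the robot as it stands. The module is installed in compiled form; this text tells all that it offers.
- The arm moves only by the tool step_arm, never from a script. Its argument "targets" is a list of rows, each an object with "linear": the shift along the tool's x, y, z in units of 40 mm (1.0 is 40 mm), a list of three; "twist": the turn about the tool's z in units of 8 degrees (1.0 is 8 degrees). In form: [{"linear": [dx, dy, dz], "twist": twist}, ...]. A call has 1 to 12 rows; each row is the pose to reach, as a shift and turn from the pose commanded when the call began, along the tool's axes at that moment; what a row does not reach only later rows make up. A row lasts 1/10 s, in which the tool goes at most 50 mm and 8.59 degrees, less where a joint would pass 70% of its speed; a pose out of reach is approached as far as the arm can. A call with a gripper value outside its range is refused whole. "jaw" is the opening, from 0 (shut) to 1 (fully open), set as the call begins (left out, the last holds). The fingers move at their own pace and stop on an object; "newtons" is the grip in N (left out, the last holds). Time passes only in rows, so rows that repeat a pose let the fingers close. It gives the time, the measured TCP pose, the force, the opening and the grip force at its end, in the units of the state.
- bot.observe(): the state, without advancing time (a new reading comes with each control period).
- bot.camera(name): name is "scene" or "top" or "wrist"; returns the picture (480x640x3 uint8, red, green, blue); there is no depth.
- bot.get_calibration(name): a dict with "camera_matrix" (3x3 intrinsics, pixels), "dist" ([k1, k2, p1, p2, k3] as OpenCV has them; the pictures are not rectified), "view" (4x4, takes a point from world to camera coordinates); the wrist camera has in their place "T_tool_cam" (4x4, takes a point from camera to tool coordinates, whose origin is the TCP and whose axes are the flange's). Camera axes: x right, y down, z forward; pixel columns grow to the right and rows downward; lengths in mm; the calibration is good to about 2 mm. A picture is of the moment at which its call begins: read the wrist's pose just before it. get_calibration takes no time and is no camera call.
- bot.close_job(): hands the job in; it is judged then, once.
The state is a dict: "clock": time; "qpos": joint angles; "qvel": joint speeds; "tau": joint torques, N m; "tool_pos": TCP position; "ee_rot": TCP orientation; "ft_force": force on the tool from outside, world axes, zero at the start; "ft_torque": the same for the moment, N m; "width": finger opening in mm; "grasp_force": force on a finger pad.
Only numpy, scipy, OpenCV 4.12 (cv2) and the standard library are available. Lean on these libraries where they do the work, as an engineer would, in place of code of your own. Each camera call takes 0.05 s, during which the arm holds its last target. There are 200 camera calls.

## Working session

There is one attempt and no reset: what is moved stays moved. The work goes in short steps, Python scripts to look and compute and a tool call to move; the robot and the scene stay as the last step left them, time stands still between calls to the robot, and variables do not carry over. Pictures are saved under pics/ and viewed, at most 10 in all, crops included, and the job is handed in when it is done.

Besides the shell and the picture viewer there is one more tool, called after "Emit:" by a JSON object that holds its "api" and its "payload", one argument or row to a line. step_arm: Moves the arm, as the interface text tells. Its arguments: {"type":"object","properties":{"targets":{"type":"array"},"jaw":{"type":"number"},"newtons":{"type":"number"}},"required":["targets"]}

```bash
mkdir -p pics; python3 - <<'E'
from station import bot
import cv2,numpy as np
print(bot.observe())
for n in ("scene","top"):
    im=bot.camera(n); cv2.imwrite(f"pics/{n}0.png",im[:,:,::-1])
    c=bot.get_calibration(n); print(n,c)
print(bot.get_calibration("wrist"))
E
```

```text
{'clock': 0.0, 'qpos': array([-1.34369660e+00,  9.18679724e-02,  1.23192884e+00, -1.71671668e-05,
        1.81978069e+00, -5.67193747e-02]), 'qvel': array([ 0.00083143, -0.00036292,  0.00075881,  0.00085398, -0.00173027,
       -0.00019529]), 'tau': array([-3.29676077e-04, -4.58733630e+01, -4.18018341e+01, -4.38795735e-05,
        1.16040491e-02, -7.24056378e-06]), 'tool_pos': array([ 167.93467053, -575.73480532,  238.12113141]), 'ee_rot': array([ 9.89947537e-01,  1.41431573e-01, -9.27337379e-05, -9.88121353e-04]), 'ft_force': array([-0.00086485, -0.55744488, -0.1794606 ]), 'ft_torque': array([-0.03113164, -0.0151295 , -0.02831454]), 'grasp_force': 0.0, 'width': 85.48473429961071}
scene {'camera_matrix': array([[516.78544113,   0.        , 320.63309821],
       [  0.        , 516.78544113, 243.5122364 ],
       [  0.        ,   0.        ,   1.        ]]), 'dist': array([-0.08134177,  0.        ,  0.        ,  0.        ,  0.        ]), 'view': array([[-6.62856269e-01, -7.48678858e-01,  1.00764028e-02,
         5.47980923e+02],
       [-4.85721065e-01,  4.19722221e-01, -7.66751787e-0
[... 720 characters left out ...]
],
       [ 0.00000000e+00,  0.00000000e+00,  0.00000000e+00,
         1.00000000e+00]])}
{'camera_matrix': array([[375.54387421,   0.        , 325.91901733],
       [  0.        , 375.54387421, 239.08403085],
       [  0.        ,   0.        ,   1.        ]]), 'dist': array([-0.03059783,  0.        ,  0.        ,  0.        ,  0.        ]), 'T_tool_cam': array([[-6.32309869e-04, -9.52835283e-01, -3.03487271e-01,
         7.77525258e+01],
       [ 9.99999120e-01, -9.56379012e-04,  9.19189635e-04,
         1.05920794e+00],
       [-1.16608517e-03, -3.03486423e-01,  9.52835049e-01,
        -1.34366753e+02],
       [ 0.00000000e+00,  0.00000000e+00,  0.00000000e+00,
         1.00000000e+00]])}
```

View pics/top0.png

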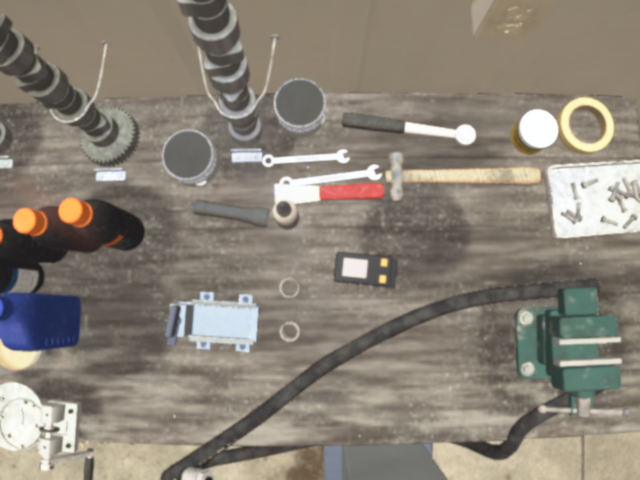

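View pics/scene0.png

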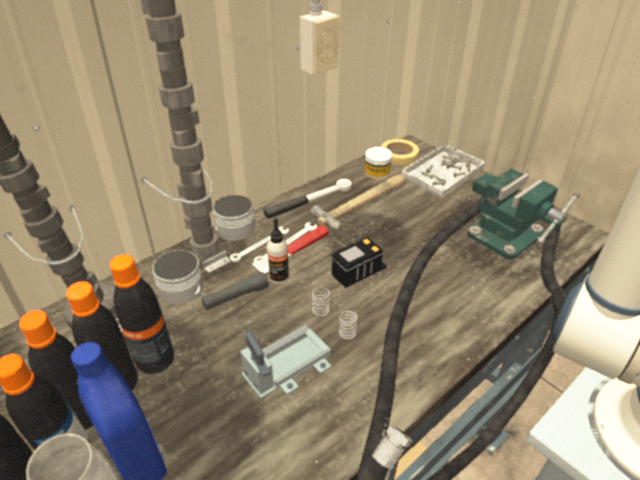

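The top view shows the battery at about (365,269) with its contacts to the right, which is world -y. The tray is at about (213,322) with its post on the left (world +y). The springs are at (289,288) and (289,331), and the lube bottle is near (285,212). I'll enlarge the battery and the tray next.

```bash
python3 - <<'E'
import cv2,numpy as np
im=cv2.imread("pics/top0.png")
a=cv2.resize(im[280:360,155:275],None,fx=6,fy=6,interpolation=cv2.INTER_CUBIC)[:480]
b=cv2.resize(im[245:293,325:405],None,fx=6,fy=6,interpolation=cv2.INTER_CUBIC)
cv2.imwrite("pics/tray6.png",a)
o=np.zeros((290,720,3),np.uint8);o[:288,:480]=b
cv2.imwrite("pics/both.png",cv2.resize(np.vstack([a,o]),None,fx=.77,fy=.77)[:600])
E
```

```text
(no output)
```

View pics/both.png

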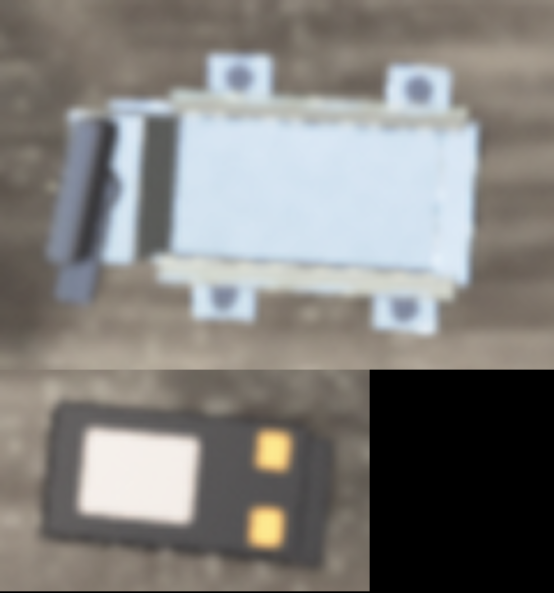

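The crop shows the tray's flare edges running from (172,92) to (467,112) and from (157,278) to (455,297), with the lip edge near (437,200). The post's face is the dark band ending at about 175. The battery is angled similarly, with its contacts at (273,451) and (266,527).

```bash
cat > h.py <<'E'
import numpy as np,cv2
from station import bot
from scipy.spatial.transform import Rotation as R
def view(name,obs=None):
    c=bot.get_calibration(name)
    if name=="wrist":
        o=obs; T=np.eye(4);T[:3,:3]=R.from_quat(o["ee_rot"]).as_matrix();T[:3,3]=o["tool_pos"]
        V=np.linalg.inv(T@c["T_tool_cam"])
    else: V=c["view"]
    return c,V
def px2w(name,pts,z,obs=None):
    c,V=view(name,obs); p=np.array(pts,float).reshape(-1,1,2)
    u=cv2.undistortPoints(p,c["camera_matrix"],c["dist"]).reshape(-1,2)
    C=-V[:3,:3].T@V[:3,3]; d=np.c_[u,np.ones(len(u))]@V[:3,:3]
    return C+d*((z-C[2])/d[:,2])[:,None]
def w2px(name,P,obs=None):
    c,V=view(name,obs)
    return cv2.projectPoints(np.array(P,float),cv2.Rodrigues(V[:3,:3])[0],V[:3,3],c["camera_matrix"],c["dist"])[0].reshape(-1,2)
def go(dx,yaw=None,o=None):
    "world shift -> units in tool axes"
    o=o or bot.observe(); Rm=R.from_quat(o["ee_rot"]).as_matrix()
    return np.round(Rm.T@np.array(dx)/40,3)
E
python3 - <<'E'
from h import *
f=lambda P,o:np.array(P)/4.62+np.array(o)
T=(155,280);B=(325,245-370/4.62)
r=np.set_printoptions(precision=1,suppress=True)
print(px2w("top",f([(172,92),(467,112),(157,278),(455,297)],T),27))
print("lip",px2w("top",f([(437,200)],T),19.5))
print("postface bottom",px2w("top",f([(176,190)],T),4), "top",px2w("top",f([(142,190)],T),65.5))
print("fin",px2w("top",f([(80,122),(68,258)],T),104.5))
print("bat",px2w("top",f([(58,403),(43,537),(273,451),(266,527),(312,430),(303,560)],B),60))
print("toe",px2w("top",f([(333,440),(322,565)],B),9))
print("springs",px2w("top",[(289,288),(289,331)],45), "lube",px2w("top",[(285,205)],153))
o=bot.observe(); print(R.from_quat(o["ee_rot"]).as_matrix())
E
```

```text
[[546.1 406.3  27. ]
 [537.9 294.2  27. ]
 [476.3 411.8  27. ]
 [468.9 299.   27. ]]
lip [[504.7 306.6  19.5]]
postface bottom [[508.3 410.1   4. ]] top [[510.9 408.1  65.5]]
fin [[536.1 420.4 104.5]
 [489.1 424.3 104.5]]
bat [[624.2 152.7  60. ]
 [575.4 158.8  60. ]
 [605.6  74.5  60. ]
 [578.   77.7  60. ]
 [613.1  60.1  60. ]
 [565.8  64.5  60. ]]
toe [[612.8  45.2   9. ]
 [564.8  50.6   9. ]]
springs [[565.1 235.8  45. ]
 [492.3 236.4  45. ]] lube [[689.6 234.9 153. ]]
[[ 1.   0.3 -0. ]
 [ 0.3 -1.   0. ]
 [ 0.  -0.  -1. ]]
```

Emit:
{"api": "step_arm", "payload": {
  "targets": [
    {"linear":[7.66,-7.08,0],"twist":-8.5},
    {"linear":[7.66,-7.08,0],"twist":-8.5},
    {"linear":[7.66,-7.08,0],"twist":-8.5},
    {"linear":[7.66,-7.08,0],"twist":-8.5},
    {"linear":[7.66,-7.08,0],"twist":-8.5},
    {"linear":[7.66,-7.08,0],"twist":-8.5},
    {"linear":[7.66,-7.08,0],"twist":-8.5},
    {"linear":[7.66,-7.08,0],"twist":-8.5},
    {"linear":[7.66,-7.08,0],"twist":-8.5},
    {"linear":[7.66,-7.08,0],"twist":-8.5}
  ]
}}

```text
clock: 1.1
tool_pos: [383.8, -216.2, 239.1]
ee_rot: [0.74, 0.672, 0.0, -0.0]
ft_force: [0.7, 0.5, -0.4]
width: 85.5
grasp_force: 0.0
```

Emit:
{"api": "step_arm", "payload": {
  "targets": [
    {"linear":[9.38,4.47,2.2],"twist":0},
    {"linear":[9.38,4.47,2.2],"twist":0},
    {"linear":[9.38,4.47,2.2],"twist":0},
    {"linear":[9.38,4.47,2.2],"twist":0},
    {"linear":[9.38,4.47,2.2],"twist":0},
    {"linear":[9.38,4.47,2.2],"twist":0},
    {"linear":[9.38,4.47,2.2],"twist":0},
    {"linear":[9.38,4.47,2.2],"twist":0},
    {"linear":[9.38,4.47,2.2],"twist":0},
    {"linear":[9.38,4.47,2.2],"twist":0},
    {"linear":[9.38,4.47,2.2],"twist":0}
  ]
}}

```text
clock: 2.2
tool_pos: [598.3, 135.9, 150.3]
ee_rot: [0.742, 0.671, -0.001, -0.0]
ft_force: [-0.9, 0.5, 0.7]
width: 85.6
grasp_force: 0.0
```

```bash
python3 - <<'E'
from h import *
import json
o=bot.observe(); im=bot.camera("wrist"); cv2.imwrite("pics/w1.png",im[:,:,::-1])
print(o["tool_pos"],o["ee_rot"],o["qpos"])
E
```

```text
[598.25017222 135.9291838  150.3186338 ] [ 7.41812898e-01  6.70606024e-01 -1.07174533e-03 -1.91817148e-04] [ 1.68418973e-01  1.29403786e-01  1.34671370e+00 -8.30764152e-04
  1.66748958e+00  2.69083986e-01]
```

View pics/w1.png

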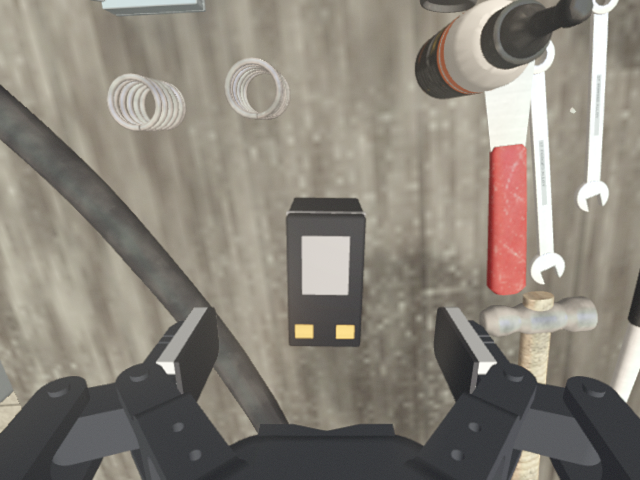

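In the wrist view, the battery's top corners are at (287,213), (364,213), (361,346) and (290,346), and it is square to the tool.

```bash
python3 - <<'E'
from h import *
np.set_printoptions(precision=2,suppress=True)
o=bot.observe()
p=px2w("wrist",[(287,213),(364,213),(361,346),(290,346)],60,o);print(p)
h=(p[0]+p[1])/2;t=(p[2]+p[3])/2;d=h-t;print(h,t,np.linalg.norm(d),np.degrees(np.arctan2(d[1],d[0])))
w=p[1]-p[0];print(np.linalg.norm(w),np.degrees(np.arctan2(w[1],w[0])))
E
```

```text
[[577.1  159.21  60.  ]
 [624.34 154.38  60.  ]
 [615.56  59.86  60.  ]
 [566.44  64.86  60.  ]]
[600.72 156.8   60.  ] [591.    62.36  60.  ] 94.9382586733555 84.1237541422544
47.482322014108085 -5.839573923714024
```

Emit:
{"api": "step_arm", "payload": {
  "targets": [
    {"linear":[0.07,0.03,1.0]},
    {"linear":[0.07,0.03,2.0]},
    {"linear":[0.07,0.03,2.6]},
    {"linear":[0.07,0.03,2.85]},
    {"linear":[0.07,0.03,2.85]},
    {"linear":[0.07,0.03,2.85]}
  ]
}}

```text
$.targets[0]: bad value
```

Each row needs its twist value.

Emit:
{"api": "step_arm", "payload": {
  "targets": [
    {"linear":[0.07,0.03,1.0],"twist":0},
    {"linear":[0.07,0.03,2.0],"twist":0},
    {"linear":[0.07,0.03,2.6],"twist":0},
    {"linear":[0.07,0.03,2.85],"twist":0},
    {"linear":[0.07,0.03,2.85],"twist":0},
    {"linear":[0.07,0.03,2.85],"twist":0}
  ]
}}

```text
clock: 2.85
tool_pos: [600.8, 139.1, 39.5]
ee_rot: [0.742, 0.67, 0.001, 0.001]
ft_force: [-0.2, 0.3, -0.1]
width: 85.2
grasp_force: 0.0
```

Emit:
{"api": "step_arm", "payload": {
  "targets": [
    {"linear":[0.09,-0.03,0.07],"twist":0},
    {"linear":[0.09,-0.03,0.07],"twist":0}
  ]
}}

```text
clock: 3.05
tool_pos: [599.6, 144.0, 36.0]
ee_rot: [0.742, 0.671, 0.001, 0.001]
ft_force: [-0.8, 0.2, -0.0]
width: 85.4
grasp_force: 0.0
```

Emit:
{"api": "step_arm", "payload": {
  "targets": [
    {"linear":[0,0,0],"twist":0},
    {"linear":[0,0,0],"twist":0},
    {"linear":[0,0,0],"twist":0},
    {"linear":[0,0,0],"twist":0},
    {"linear":[0,0,0],"twist":0},
    {"linear":[0,0,0],"twist":0},
    {"linear":[0,0,0],"twist":0},
    {"linear":[0,0,0],"twist":0}
  ],
  "jaw": 0.4,
  "newtons": 20
}}

```text
clock: 3.85
tool_pos: [599.0, 143.6, 34.9]
ee_rot: [0.742, 0.671, 0.0, 0.0]
ft_force: [-1.6, 1.3, 4.3]
width: 49.6
grasp_force: 22.4
```

Emit:
{"api": "step_arm", "payload": {
  "targets": [
    {"linear":[-0.09,0,-0.17],"twist":0},
    {"linear":[-0.18,0,-0.33],"twist":0},
    {"linear":[-0.29,0,-0.48],"twist":0},
    {"linear":[-0.41,0,-0.62],"twist":0},
    {"linear":[-0.54,0,-0.75],"twist":0},
    {"linear":[-0.68,0,-0.88],"twist":0},
    {"linear":[-0.83,0,-0.99],"twist":0},
    {"linear":[-0.99,0,-1.1],"twist":0},
    {"linear":[-0.99,0,-1.1],"twist":0},
    {"linear":[-0.99,0,-1.1],"twist":0}
  ]
}}

```text
clock: 4.85
tool_pos: [595.0, 103.9, 78.5]
ee_rot: [0.742, 0.671, 0.0, -0.0]
ft_force: [-0.4, -0.8, -3.3]
width: 49.6
grasp_force: 21.7
```

```bash
python3 - <<'E'
from h import *
o=bot.observe(); a=bot.camera("wrist")[:,:,::-1]
s=bot.camera("scene")[:,:,::-1]
s=cv2.resize(s[190:310,260:420],(800,600),interpolation=cv2.INTER_CUBIC)[:,:,:]
o2=np.hstack([cv2.resize(a[150:420,200:450],(400,432)),cv2.resize(s,(400,300))[:, :] if 0 else cv2.copyMakeBorder(cv2.resize(s,(400,300)),0,132,0,0,0)])
cv2.imwrite("pics/w2.png",o2); print(o["tool_pos"],o["ft_force"],o["width"],o["grasp_force"])
E
```

```text
[594.98597346 103.88620441  78.54943941] [-0.43540116 -0.80258444 -3.25089107] 49.61366492484236 21.651939153671265
```

View pics/w2.png

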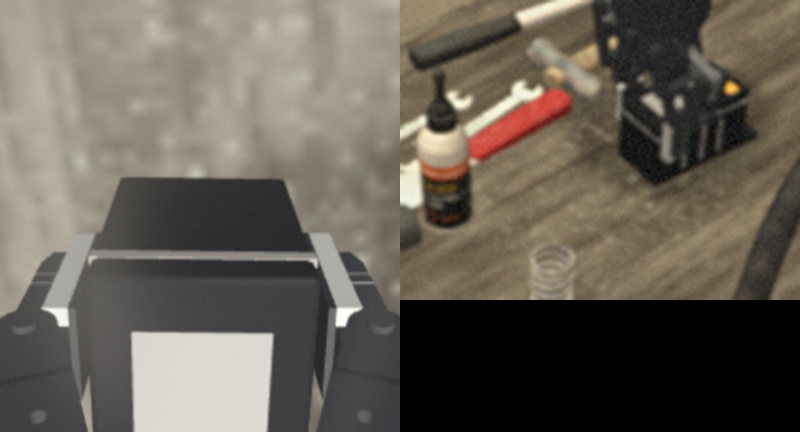

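The block came up level, held rigidly by the pads: the wrist picture gives a tilt near 0. I'll set it back down and use a lighter grip through the jaw opening, so that it can pivot.

Emit:
{"api": "step_arm", "payload": {
  "targets": [
    {"linear":[0.3,0,0.4],"twist":0},
    {"linear":[0.6,0,0.8],"twist":0},
    {"linear":[0.99,0,1.05],"twist":0},
    {"linear":[0.99,0,1.1],"twist":0},
    {"linear":[0.99,0,1.1],"twist":0}
  ]
}}

```text
clock: 5.45
tool_pos: [598.4, 145.6, 33.1]
ee_rot: [0.741, 0.672, -0.0, -0.001]
ft_force: [-0.0, 1.0, -1.9]
width: 50.0
grasp_force: 21.5
```

Emit:
{"api": "step_arm", "payload": {
  "targets": [
    {"linear":[0,0,0],"twist":0},
    {"linear":[0,0,0],"twist":0},
    {"linear":[0,0,0],"twist":0}
  ],
  "jaw": 0.575
}}

```text
clock: 5.75
tool_pos: [598.7, 143.5, 33.9]
ee_rot: [0.742, 0.671, -0.0, -0.0]
ft_force: [-0.3, 0.2, -2.4]
width: 49.9
grasp_force: 21.5
```

Emit:
{"api": "step_arm", "payload": {
  "targets": [
    {"linear":[0,0,0],"twist":0},
    {"linear":[0,0,0],"twist":0}
  ],
  "jaw": 0.582
}}

```text
clock: 5.95
tool_pos: [598.9, 143.3, 34.4]
ee_rot: [0.742, 0.671, -0.0, -0.0]
ft_force: [-0.0, -0.7, -3.0]
width: 49.7
grasp_force: 19.4
```

Emit:
{"api": "step_arm", "payload": {
  "targets": [
    {"linear":[0,0,0],"twist":0},
    {"linear":[0,0,0],"twist":0}
  ],
  "jaw": 0.587
}}

```text
clock: 6.15
tool_pos: [599.1, 143.4, 35.1]
ee_rot: [0.742, 0.671, 0.0, 0.0]
ft_force: [-0.6, -1.0, -0.3]
width: 50.2
grasp_force: 0.4
```

The jaw opening does set the grip force. I'll use a value in between.

Emit:
{"api": "step_arm", "payload": {
  "targets": [
    {"linear":[0,0,0],"twist":0},
    {"linear":[0,0,0],"twist":0}
  ],
  "jaw": 0.584
}}

```text
clock: 6.35
tool_pos: [599.1, 143.4, 35.1]
ee_rot: [0.742, 0.671, 0.0, 0.0]
ft_force: [-1.5, 0.4, 1.3]
width: 50.1
grasp_force: 4.4
```

Emit:
{"api": "step_arm", "payload": {
  "targets": [
    {"linear":[-0.09,0,-0.17],"twist":0},
    {"linear":[-0.18,0,-0.33],"twist":0},
    {"linear":[-0.29,0,-0.48],"twist":0},
    {"linear":[-0.41,0,-0.62],"twist":0},
    {"linear":[-0.54,0,-0.75],"twist":0},
    {"linear":[-0.68,0,-0.88],"twist":0},
    {"linear":[-0.83,0,-0.99],"twist":0},
    {"linear":[-0.99,0,-1.1],"twist":0},
    {"linear":[-0.99,0,-1.1],"twist":0}
  ]
}}

```text
clock: 7.25
tool_pos: [595.4, 103.0, 79.6]
ee_rot: [0.742, 0.67, 0.0, 0.001]
ft_force: [0.5, 1.0, 1.0]
width: 50.1
grasp_force: 4.3
```

Emit:
{"api": "step_arm", "payload": {
  "targets": [
    {"linear":[0,0,0],"twist":0},
    {"linear":[0,0,0],"twist":0}
  ],
  "jaw": 0.4,
  "newtons": 60
}}

```text
clock: 7.45
tool_pos: [595.4, 103.7, 79.4]
ee_rot: [0.742, 0.671, 0.0, 0.001]
ft_force: [-0.5, -1.0, 4.7]
width: 49.2
grasp_force: 61.7
```

```bash
python3 - <<'E'
from h import *
o=bot.observe(); a=bot.camera("wrist")[:,:,::-1]
cv2.imwrite("pics/w3.png",a); print(o["tool_pos"],o["ft_force"],o["width"],o["grasp_force"])
E
```

```text
[595.41951824 103.66757834  79.37394195] [-0.48389252 -0.99966094  4.65043445] 49.15861290866524 61.68762803077698
```

View pics/w3.png

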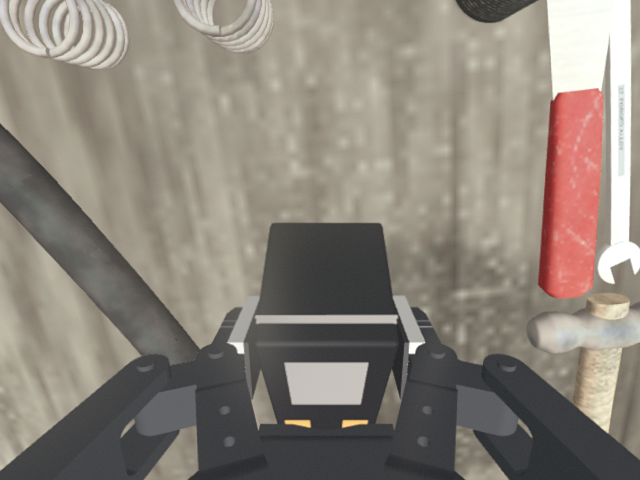

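Now it is tilted: the heel's bottom edge is at row 224 and its top edge at row 320. I'll fit the block's pose in the tool frame.

```bash
cat >> h.py <<'E'
from scipy.optimize import least_squares
def fit(uv,P):
    "block pose in tool frame: tilt (deg, heel up), and block origin (tool x, y, z down)"
    c=bot.get_calibration("wrist"); V=np.linalg.inv(c["T_tool_cam"])
    def tr(q,P):
        t=np.radians(q[0]); x,y,z=np.array(P,float).T
        X=x*np.cos(t)-z*np.sin(t); Z=x*np.sin(t)+z*np.cos(t)
        return np.c_[X+q[1],-y+q[2],q[3]-Z]
    r=lambda q:(cv2.projectPoints(tr(q,P),cv2.Rodrigues(V[:3,:3])[0],V[:3,3],c["camera_matrix"],c["dist"])[0].reshape(-1,2)-uv).ravel()
    s=least_squares(r,[20,-30,0,60]); return s.x,r(s.x),lambda P:tr(s.x,P)
E
python3 - <<'E'
from h import *
np.set_printoptions(precision=1,suppress=True)
# image left = -tool y ; tool y = +world x ; block y = world -x -> -tool y
q,r,tr=fit(np.array([(270,224),(383,224),(257,320),(396,320)]),[(55,25,0),(55,-25,0),(55,25,60),(55,-25,60)])
print(q,r); o=bot.observe()
print("toe tip, heel bottom, heel top in tool",tr([(-55,0,0),(55,0,0),(55,0,60)]),"toe z world",o["tool_pos"][2]-tr([(-55,0,0)])[0,2])
E
```

```text
[ 19.  -22.9   0.9  56.7] [ 4.1 -0.4 -4.3 -0.4 -1.8  0.3  1.9  0.3]
toe tip, heel bottom, heel top in tool [[-74.9   0.9  74.7]
 [ 29.1   0.9  38.8]
 [  9.5   0.9 -17.9]] toe z world 4.650227816530958
```

```bash
python3 - <<'E'
from h import *
np.set_printoptions(precision=1,suppress=True)
# block coords from picture w1 (rows along block): obs then
o1=dict(tool_pos=np.array([598.25,135.93,150.32]),ee_rot=np.array([.74181,.670606,-.00107,-.00019]))
p=px2w("wrist",[(325.5,213),(325.5,237),(325.5,294.5),(325.5,346)],60,o1)
d=np.linalg.norm(p-p[0],axis=1); d*=94/d[-1]; print(55-d)
l1,l2=55-d[1],55-d[2]
P=[(55,25,60),(55,-25,60),(55,0,0),(l1,0,60),(l2,0,60)]
uv=np.array([(257,320),(396,320),(326.5,224),(326.5,363),(326.5,404)])
q,r,tr=fit(uv,P);print(q,r)
print(tr([(-55,0,0),(55,0,0),(55,0,60)]), 79.4-tr([(-55,0,0)])[0,2])
E
```

```text
[ 55.   39.6   0.2 -39. ]
[ 19.5 -23.5   0.8  56.4] [ -1.9   4.1   1.9   4.1  -0.1   1.5   0.  -11.8  -0.    2.1]
[[-75.4   0.8  74.7]
 [ 28.3   0.8  38.1]
 [  8.3   0.8 -18.5]] 4.677728881854662
```

```bash
python3 - <<'E'
from h import *
np.set_printoptions(precision=1,suppress=True)
o1=dict(tool_pos=np.array([598.25,135.93,150.32]),ee_rot=np.array([.74181,.670606,-.00107,-.00019]))
px=[(302,237),(350,237),(302.5,294.5),(350,294.5),(304,324.5),(345,324.5),(325.5,346)]
p=px2w("wrist",px,60,o1)
e=np.array([np.cos(np.radians(84.2)),np.sin(np.radians(84.2)),0]);f=np.array([-e[1],e[0],0])
x=(p-p[-1])@e-39; y=(p-p[-1])@f; print(x,y)
P=[(x[i],y[i],60) for i in range(4)]+[(55,0,0)]
uv=np.array([(284,363),(370,363),(291,404.5),(361,404.5),(326.5,224)])
for PP,u in((P,uv),(P[:4],uv[:4])):
    q,r,tr=fit(u,PP);print(q,r)
    print(tr([(-55,0,0),(55,0,0),(55,0,60)]), 79.4-tr([(-55,0,0)])[0,2])
E
```

```text
[ 40.2  40.2   0.4   0.4 -22.1 -22.1 -39. ] [ 14.7 -15.4  15.2 -16.2  14.6 -13.2   0. ]
[ 27.4 -16.9   0.5  54.7] [ 1.7  0.1 -2.5  0.1  0.7  0.5  1.2  0.4 -0.8 -1.1]
[[-65.7   0.5  80. ]
 [ 32.    0.5  29.4]
 [  4.4   0.5 -23.8]] -0.6192013620580781
[ 28.4 -12.8   0.4  51. ] [ 0.1  0.1 -1.4  0.  -0.4 -0.1  1.9 -0.1]
[[-61.1   0.4  77.2]
 [ 35.6   0.4  24.8]
 [  7.1   0.4 -27.9]] 2.2256585410448793
```

The tilt is about 27.5° with the toe on the bench. I'll add about 5° more the same way.

Emit:
{"api": "step_arm", "payload": {
  "targets": [
    {"linear":[0,0,0],"twist":0},
    {"linear":[0,0,0],"twist":0},
    {"linear":[-0.05,0,-0.04],"twist":0},
    {"linear":[-0.1,0,-0.075],"twist":0},
    {"linear":[-0.15,0,-0.11],"twist":0},
    {"linear":[-0.2,0,-0.15],"twist":0},
    {"linear":[-0.2,0,-0.15],"twist":0}
  ],
  "jaw": 0.584,
  "newtons": 20
}}

```text
clock: 8.2
tool_pos: [594.1, 95.6, 84.4]
ee_rot: [0.742, 0.671, -0.0, -0.0]
ft_force: [-0.2, 0.1, -2.6]
width: 50.0
grasp_force: 6.6
```

Emit:
{"api": "step_arm", "payload": {
  "targets": [
    {"linear":[0,0,0],"twist":0},
    {"linear":[0,0,0],"twist":0}
  ],
  "jaw": 0.4,
  "newtons": 60
}}

```text
clock: 8.4
tool_pos: [594.1, 96.1, 84.4]
ee_rot: [0.742, 0.671, -0.0, -0.0]
ft_force: [-0.7, 0.5, -2.9]
width: 49.0
grasp_force: 63.2
```

Emit:
{"api": "step_arm", "payload": {
  "targets": [
    {"linear":[0,0,-1],"twist":0},
    {"linear":[0,0,-1.5],"twist":0},
    {"linear":[0,0,-1.5],"twist":0}
  ]
}}

```text
clock: 8.7
tool_pos: [596.0, 96.4, 149.1]
ee_rot: [0.742, 0.671, 0.003, 0.002]
ft_force: [1.0, 0.7, -2.3]
width: 49.0
grasp_force: 64.1
```

```bash
python3 - <<'E'
from h import *
o=bot.observe(); a=bot.camera("wrist")[:,:,::-1]; t=bot.camera("top")[:,:,::-1]
cv2.imwrite("pics/w4.png",cv2.resize(a[200:440,230:430],None,fx=2.5,fy=2.5,interpolation=cv2.INTER_CUBIC)); print(o["tool_pos"],o["ft_force"],o["width"],o["grasp_force"])
E
```

```text
[596.04489072  96.3695996  149.08163291] [ 0.96514688  0.71711269 -2.30186821] 48.957814287716786 64.1420316696167
```

View pics/w4.png

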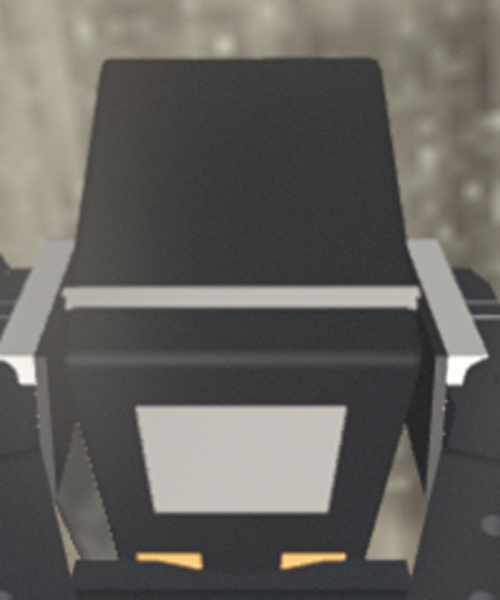

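The picture is nearly the same as before: label rows 362 and 405, heel bottom row 224, heel top edge row 343. I'll refit with the true top edge.

```bash
python3 - <<'E'
from h import *
np.set_printoptions(precision=1,suppress=True)
P=[(40.2,15,60),(40.2,-15,60),(.4,15,60),(.4,-15,60),(55,25,0),(55,-25,0),(55,0,60)]
uv=np.array([(284.4,362.4),(368.8,362.4),(292,405.2),(362,405.2),(271.5,223.6),(382,223.6),(326.5,342.8)])
q,r,tr=fit(uv,P);print(q,r)
print(tr([(-55,0,0),(55,0,0),(55,0,60)]))
E
```

```text
[ 26.9 -17.1   0.9  54.4] [ 1.5  0.5 -1.2  0.5  0.8  0.4 -1.4  0.4 -0.2 -0.5 -0.1 -0.6  0.3 -0.7]
[[-66.2   0.9  79.3]
 [ 31.9   0.9  29.5]
 [  4.7   0.9 -24. ]]
```

The tilt is still about 27°. I need a little more than 32°, so I'll lower the toe to the bench, loosen further and continue the arc.

Emit:
{"api": "step_arm", "payload": {
  "targets": [
    {"linear":[0,0,1.0],"twist":0},
    {"linear":[0,0,1.55],"twist":0},
    {"linear":[0,0,1.6],"twist":0},
    {"linear":[0,0,1.6],"twist":0},
    {"linear":[0,0,1.6],"twist":0}
  ]
}}

```text
clock: 9.3
tool_pos: [593.4, 95.8, 78.9]
ee_rot: [0.742, 0.671, -0.001, -0.001]
ft_force: [0.3, -0.0, -2.5]
width: 49.0
grasp_force: 65.9
```

Emit:
{"api": "step_arm", "payload": {
  "targets": [
    {"linear":[0,0,0],"twist":0},
    {"linear":[0,0,0],"twist":0}
  ],
  "jaw": 0.5855,
  "newtons": 20
}}

```text
clock: 9.5
tool_pos: [594.4, 96.1, 80.9]
ee_rot: [0.742, 0.671, 0.0, 0.0]
ft_force: [-0.5, -0.6, -0.3]
width: 49.8
grasp_force: 0.1
```

Emit:
{"api": "step_arm", "payload": {
  "targets": [
    {"linear":[0,0,0],"twist":0},
    {"linear":[-0.06,0,-0.04],"twist":0},
    {"linear":[-0.12,0,-0.08],"twist":0},
    {"linear":[-0.18,0,-0.12],"twist":0},
    {"linear":[-0.24,0,-0.17],"twist":0},
    {"linear":[-0.3,0,-0.22],"twist":0},
    {"linear":[-0.3,0,-0.22],"twist":0}
  ],
  "jaw": 0.585
}}

```text
clock: 10.2
tool_pos: [593.2, 83.8, 89.8]
ee_rot: [0.742, 0.671, 0.0, 0.0]
ft_force: [0.1, 0.9, 0.4]
width: 50.0
grasp_force: 0.0
```

Emit:
{"api": "step_arm", "payload": {
  "targets": [
    {"linear":[0,0,0],"twist":0},
    {"linear":[0,0,0],"twist":0}
  ],
  "jaw": 0.4,
  "newtons": 60
}}

```text
clock: 10.4
tool_pos: [592.9, 84.2, 89.1]
ee_rot: [0.742, 0.671, -0.0, -0.0]
ft_force: [0.5, 0.9, -0.1]
width: 34.4
grasp_force: 0.0
```

```bash
python3 - <<'E'
from h import *
o=bot.observe(); a=bot.camera("wrist")[:,:,::-1]
cv2.imwrite("pics/w5.png",a)
c=cv2.resize(a[200:440,230:430],None,fx=2.5,fy=2.5,interpolation=cv2.INTER_CUBIC);cv2.imwrite("pics/w5c.png",c); print(o["tool_pos"],o["ft_force"],o["width"],o["grasp_force"])
# label by brightness
g=a[330:430,270:385].min(2)>140
n,l,s,ce=cv2.connectedComponentsWithStats(g.astype(np.uint8))
for i in range(1,n):
    if s[i,4]>300:
        k=cv2.approxPolyDP(cv2.findContours((l==i).astype(np.uint8),0,2)[0][0],4,True).reshape(-1,2)+[270,330]; print(s[i],k.tolist())
print(a[200:240,326].sum(1).tolist())
E
```

```text
[592.89295941  84.22359403  89.12151654] [ 0.45225738  0.86549173 -0.13686137] 34.36625929120451 0.0
[647, 647, 647, 647, 648, 648, 649, 646, 647, 647, 647, 645, 645, 641, 647, 643, 645, 642, 643, 646, 645, 646, 644, 644, 645, 644, 643, 643, 645, 643, 642, 643, 643, 643, 641, 644, 643, 645, 641, 644]
```

The block slipped out of the light grip. I'll open, rise and look.

Emit:
{"api": "step_arm", "payload": {
  "targets": [
    {"linear":[0.5,0,-1.0],"twist":0},
    {"linear":[1.0,0,-1.5],"twist":0},
    {"linear":[1.0,0,-1.5],"twist":0},
    {"linear":[1.0,0,-1.5],"twist":0}
  ],
  "jaw": 1.0,
  "newtons": 20
}}

```text
clock: 10.85
tool_pos: [597.1, 124.2, 149.3]
ee_rot: [0.741, 0.671, 0.0, 0.0]
ft_force: [-0.3, -0.5, -0.5]
width: 85.2
grasp_force: 0.0
```

```bash
python3 - <<'E'
from h import *
o=bot.observe(); a=bot.camera("wrist")[:,:,::-1]
cv2.imwrite("pics/w6.png",a); print(o["tool_pos"],o["ee_rot"])
E
```

```text
[597.0533343  124.20121164 149.31853981] [7.41282250e-01 6.71193356e-01 1.14518359e-04 3.02266219e-04]
```

View pics/w6.png

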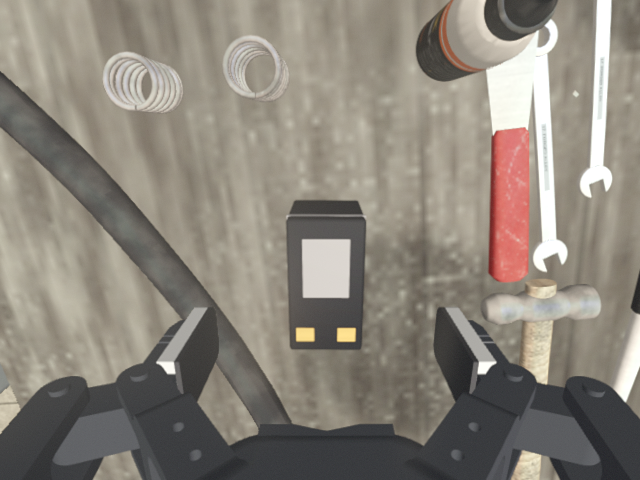

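The block is upright and nearly in place again: heel edge at row 216, centred at column 325. I'll regrip lower and closer to the heel so it pivots more freely.

Emit:
{"api": "step_arm", "payload": {
  "targets": [
    {"linear":[0.3,0.02,1.0],"twist":0},
    {"linear":[0.3,0.02,2.0],"twist":0},
    {"linear":[0.3,0.02,2.7],"twist":0},
    {"linear":[0.3,0.02,2.95],"twist":0},
    {"linear":[0.3,0.02,2.95],"twist":0},
    {"linear":[0.3,0.02,2.95],"twist":0}
  ]
}}

```text
clock: 11.5
tool_pos: [599.5, 135.5, 32.5]
ee_rot: [0.742, 0.671, 0.001, 0.0]
ft_force: [0.2, -0.4, 0.6]
width: 85.4
grasp_force: 0.0
```

Emit:
{"api": "step_arm", "payload": {
  "targets": [
    {"linear":[0,0,0],"twist":0},
    {"linear":[0,0,0],"twist":0},
    {"linear":[0,0,0],"twist":0},
    {"linear":[0,0,0],"twist":0},
    {"linear":[0,0,0],"twist":0},
    {"linear":[0,0,0],"twist":0}
  ],
  "jaw": 0.585
}}

```text
clock: 12.1
tool_pos: [599.5, 136.0, 32.9]
ee_rot: [0.742, 0.671, 0.001, 0.0]
ft_force: [-2.3, -0.2, 6.7]
width: 49.9
grasp_force: 6.8
```

Emit:
{"api": "step_arm", "payload": {
  "targets": [
    {"linear":[0,0,0],"twist":0},
    {"linear":[0,0,0],"twist":0}
  ],
  "jaw": 0.5855
}}

```text
clock: 12.3
tool_pos: [599.5, 136.0, 32.9]
ee_rot: [0.742, 0.671, 0.001, 0.0]
ft_force: [-1.3, 0.2, 5.5]
width: 50.2
grasp_force: 6.8
```

Emit:
{"api": "step_arm", "payload": {
  "targets": [
    {"linear":[-0.1,0,-0.21],"twist":0},
    {"linear":[-0.21,0,-0.41],"twist":0},
    {"linear":[-0.34,0,-0.6],"twist":0},
    {"linear":[-0.49,0,-0.78],"twist":0},
    {"linear":[-0.65,0,-0.95],"twist":0},
    {"linear":[-0.82,0,-1.1],"twist":0},
    {"linear":[-1.0,0,-1.24],"twist":0},
    {"linear":[-1.1,0,-1.3],"twist":0},
    {"linear":[-1.1,0,-1.3],"twist":0}
  ]
}}

```text
clock: 13.2
tool_pos: [594.9, 91.4, 84.0]
ee_rot: [0.742, 0.671, 0.0, 0.0]
ft_force: [-0.3, 1.7, -0.3]
width: 49.8
grasp_force: 1.3
```

Emit:
{"api": "step_arm", "payload": {
  "targets": [
    {"linear":[0,0,0],"twist":0},
    {"linear":[0,0,0],"twist":0}
  ],
  "jaw": 0.4,
  "newtons": 60
}}

```text
clock: 13.4
tool_pos: [594.9, 92.0, 84.0]
ee_rot: [0.742, 0.671, 0.0, 0.001]
ft_force: [-0.4, 0.2, 3.3]
width: 49.2
grasp_force: 61.6
```

```bash
cat >> h.py <<'E'
def label(a):
    g=(a[345:440,270:390].min(2)>140).astype(np.uint8)
    cs=cv2.findContours(g,0,2)[0]; k=max(cs,key=cv2.contourArea)
    return cv2.approxPolyDP(k,4,True).reshape(-1,2)+[270,345]
E
python3 - <<'E'
from h import *
o=bot.observe(); a=bot.camera("wrist")
cv2.imwrite("pics/w7.png",a[:,:,::-1]); print(o["tool_pos"],o["ft_force"],o["width"],o["grasp_force"])
print(label(a).tolist()); print(a[180:240,326].sum(1).tolist(),a[300:375,326].sum(1).tolist())
E
```

```text
[594.92093786  91.97092414  83.95477237] [-0.4075588   0.18652314  3.29241048] 49.240371654726204 61.62814021110535
[[285, 369], [293, 403], [358, 403], [366, 373]]
[478, 479, 479, 484, 482, 479, 480, 478, 476, 471, 473, 475, 484, 485, 491, 497, 501, 507, 507, 506, 499, 497, 495, 493, 489, 487, 483, 483, 483, 485, 487, 490, 490, 490, 486, 481, 474, 465, 466, 455, 447, 443, 445, 442, 448, 446, 381, 216, 200, 215, 213, 215, 210, 211, 205, 211, 206, 207, 210, 202] [182, 190, 189, 193, 190, 187, 188, 190, 187, 183, 189, 190, 186, 185, 186, 193, 190, 192, 187, 188, 195, 166, 243, 518, 604, 603, 600, 603, 602, 602, 561, 411, 212, 182, 191, 184, 187, 190, 187, 187, 187, 186, 194, 182, 191, 193, 187, 193, 192, 212, 235, 255, 264, 255, 220, 200, 190, 187, 182, 179, 181, 183, 179, 188, 187, 187, 172, 181, 346, 589, 598, 594, 592, 596, 596]
```

```bash
python3 - <<'E'
from h import *
np.set_printoptions(precision=1,suppress=True)
P=[(40.2,0,60),(.4,15,60),(.4,-15,60),(55,0,0),(55,0,60)]
uv=np.array([(326,368),(292.5,403.5),(359,403.5),(326,226.3),(326,351.5)])
q,r,tr=fit(uv,P);print(q,r)
t=tr([(-55,0,0),(55,0,0),(55,0,60),(-55,0,9)]);print(t,83.95-t[0,2])
E
```

```text
[ 30.6 -16.9   0.6  57.4] [-0.1  0.4  0.7  0.  -0.3  0.  -0.1 -0.2 -0.2 -0.3]
[[-64.2   0.6  85.4]
 [ 30.5   0.6  29.4]
 [ -0.1   0.6 -22.3]
 [-68.8   0.6  77.6]] -1.4154846777528434
```

The tilt is now about 30.6°, which is good. I'll lift and go to the near side of the tray for a close look.

Emit:
{"api": "step_arm", "payload": {
  "targets": [
    {"linear":[0,0,-1.0],"twist":0},
    {"linear":[0,0,-2.0],"twist":0},
    {"linear":[0.3,-0.2,-2.65],"twist":0},
    {"linear":[4.19,-2.81,-2.65],"twist":0},
    {"linear":[4.19,-2.81,-2.65],"twist":0},
    {"linear":[4.19,-2.81,-2.65],"twist":0},
    {"linear":[4.19,-2.81,-2.65],"twist":0},
    {"linear":[4.19,-2.81,-2.65],"twist":0},
    {"linear":[4.19,-2.81,-2.65],"twist":0},
    {"linear":[4.19,-2.81,-2.65],"twist":0}
  ]
}}

```text
clock: 14.45
tool_pos: [499.7, 269.3, 188.3]
ee_rot: [0.742, 0.671, -0.001, 0.0]
ft_force: [1.3, 0.3, -3.0]
width: 49.2
grasp_force: 64.1
```

```bash
python3 - <<'E'
from h import *
o=bot.observe(); a=bot.camera("wrist")
cv2.imwrite("pics/w8.png",a[:,:,::-1]); print(o["tool_pos"],o["ee_rot"],o["ft_force"],o["width"],o["grasp_force"])
print(label(a).tolist(),a[215:235,326].sum(1).tolist())
E
```

```text
[499.6709966  269.30181802 188.32517587] [ 7.41796511e-01  6.70624589e-01 -7.71589742e-04  3.03664122e-05] [ 1.31292838  0.25334882 -2.95636415] 49.235474441699054 64.0994131565094
[[286, 369], [293, 402], [358, 402], [366, 371]] [391, 385, 388, 385, 382, 386, 384, 385, 383, 387, 352, 256, 195, 205, 197, 203, 201, 203, 200, 197]
```

View pics/w8.png

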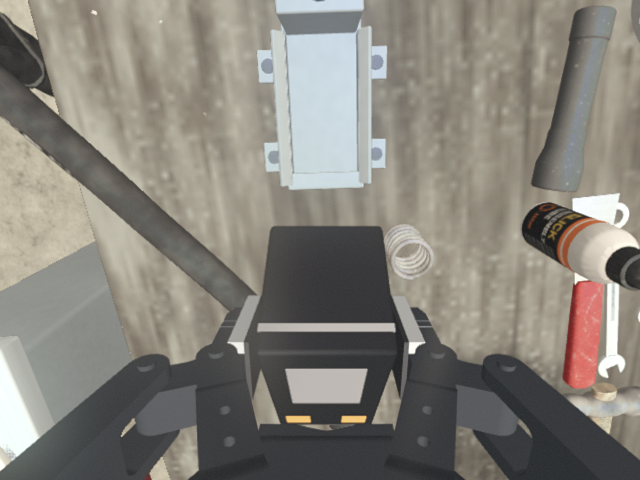

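The tray fills the top centre of the view. Its flare edges run from (272,30) to (281,187) and from (372,26) to (371,184). The lip's inner edge is near row 173, the post's top edge near row 12, and the foot of the post's face near row 33.

```bash
python3 - <<'E'
from h import *
np.set_printoptions(precision=1,suppress=True)
o=bot.observe(); im=cv2.imread("pics/w8.png").astype(int)
print("col318",im[5:45,318].sum(1).tolist()); print(im[160:200,326].sum(1).tolist())
for r in (60,100,150): print(r,im[r,265:385].sum(1).tolist())
print(px2w("wrist",[(272,30),(372,26),(281,187),(371,184)],27,o))
print("lip in",px2w("wrist",[(326,173)],19.5,o),"lip out",px2w("wrist",[(326,188)],19.5,o))
print("post",px2w("wrist",[(320,12)],65.5,o),px2w("wrist",[(320,33)],4,o))
E
```

```text
col318 [660, 661, 660, 659, 655, 619, 562, 474, 383, 360, 369, 366, 364, 363, 368, 366, 369, 364, 366, 364, 368, 369, 366, 363, 371, 367, 363, 370, 443, 587, 647, 646, 647, 646, 646, 647, 646, 647, 647, 647]
[646, 641, 645, 642, 647, 644, 643, 644, 645, 644, 645, 617, 595, 652, 656, 653, 653, 651, 650, 650, 649, 648, 647, 652, 650, 646, 642, 624, 551, 424, 407, 408, 404, 405, 404, 398, 398, 392, 395, 392]
60 [473, 478, 479, 481, 478, 480, 499, 536, 591, 644, 632, 623, 621, 617, 614, 613, 614, 616, 623, 624, 548, 437, 499, 609, 639, 634, 634, 635, 638, 637, 637, 638, 637, 639, 641, 641, 644, 645, 646, 646, 645, 647, 647, 647, 648, 646, 648, 648, 646, 649, 649, 648, 645, 645, 646, 643, 640, 643, 641, 640, 640, 641, 644, 643, 644, 647, 646, 644, 644, 644, 647, 644, 645, 644, 649, 651, 648, 650, 652, 654, 654, 652, 654, 654, 653, 653, 655, 655, 657, 659, 654, 486, 387, 477, 536, 549, 552, 553, 553, 555, 558, 559, 561, 606, 642, 629, 531, 478, 473, 472, 473, 468, 471, 469, 469, 464, 464, 472, 581, 653]
100 [421, 419, 415, 415, 408, 404, 405, 420, 442, 493, 560, 605, 632, 618, 616, 615, 61
[... 615 characters left out ...]
7, 617, 614, 614, 615, 615, 612, 594, 518, 499, 599, 639, 640, 641, 641, 639, 638, 640, 641, 640, 643, 638, 638, 641, 638, 641, 641, 643, 640, 643, 640, 641, 640, 640, 640, 640, 644, 642, 642, 645, 645, 646, 648, 647, 650, 647, 650, 650, 647, 649, 647, 650, 650, 650, 652, 650, 650, 650, 650, 651, 648, 651, 648, 648, 646, 645, 644, 645, 644, 647, 645, 643, 647, 609, 487, 506, 543, 542, 538, 541, 549, 544, 550, 551, 551, 607, 632, 619, 508, 463, 476, 474, 478, 477, 476, 473, 475, 481, 530, 628, 655, 647]
[[476.4 409.7  27. ]
 [547.  405.   27. ]
 [467.5 297.8  27. ]
 [538.6 293.   27. ]]
lip in [[504.  304.2  19.5]] lip out [[502.8 292.1  19.5]]
post [[511.  408.1  65.5]] [[510.1 408.8   4. ]]
```

```bash
cat >> h.py <<'E'
def plan(tray,dx_tray,dy_tray,z):
    "units from measured pose to TCP at tray-frame (dx,dy), height z; twist to tray yaw"
    o=bot.observe(); yaw=tray[2]; e=np.array([np.cos(yaw),np.sin(yaw)]); f=np.array([-e[1],e[0]])
    t=np.array(tray[:2])+dx_tray*e+dy_tray*f; Rm=R.from_quat(o["ee_rot"]).as_matrix()
    ty=np.arctan2(Rm[1,0],Rm[0,0]); p=o["tool_pos"]
    return np.r_[Rm.T@(np.r_[t,z]-p)/40,-np.degrees((yaw-ty+np.pi)%(2*np.pi)-np.pi)/8]
E
python3 - <<'E'
from h import *
np.set_printoptions(precision=3,suppress=True)
o=bot.observe()
A=px2w("wrist",[(273.5,60),(370.8,60),(278.8,150),(370.8,150)],27,o)
B=px2w("wrist",[(285.8,60),(357,60),(292,150),(357,150)],12,o)
L=[]
for M in(A,B):
    a=(M[0]+M[1])/2;b=(M[2]+M[3])/2;d=a-b;L.append((b,d/np.linalg.norm(d)));print(a,b,np.degrees(np.arctan2(d[1],d[0])),np.linalg.norm(M[0]-M[1]))
lip=px2w("wrist",[(324.5,171.5)],19.5,o)[0];post=px2w("wrist",[(320,12)],65.5,o)[0];pb=px2w("wrist",[(320,33.3)],4,o)[0];print(lip,post,pb)
yaw=np.radians(85.7);e=np.array([np.cos(yaw),np.sin(yaw)]);f=np.array([-e[1],e[0]])
c=.5*(lip[:2]@e+47.25)+.25*((post+pb)[:2]@e)-.5*56.25
m=np.mean([b[:2]@f for b,_ in L]+[((M[0]+M[1])/2)[:2]@f for M in (A,B)])
tr=c*e+m*f;print("tray",tr, [((M[0]+M[1])/2)[:2]@f for M in (A,B)],[b[:2]@f for b,_ in L])
tray=(*tr,yaw);print(tray,plan(tray,23.7,.6,125))
E
```

```text
[509.633 386.488  27.   ] [504.983 322.85   27.   ] 85.82054959449727 70.29517980480281
[509.123 388.609  12.   ] [504.562 321.725  12.   ] 86.09905216684331 54.03578719312004
[502.92  305.474  19.5  ] [511.02  408.077  65.5  ] [510.061 408.564   4.   ]
tray [506.884 352.373] [np.float64(-479.2199316782483), np.float64(-478.55261728123486)] [np.float64(-479.35418242752263), np.float64(-479.0195257904738)]
(np.float64(506.8838522274973), np.float64(352.3729821663877), np.float64(1.4957471689591404)) [ 2.684 -0.068  1.587 -0.189]
```

Emit:
{"api": "step_arm", "payload": {
  "targets": [
    {"linear":[1.0,-0.07,0.3],"twist":-0.2},
    {"linear":[2.0,-0.07,0.8],"twist":-0.2},
    {"linear":[2.68,-0.07,1.3],"twist":-0.2},
    {"linear":[2.68,-0.07,1.59],"twist":-0.2},
    {"linear":[2.68,-0.07,1.59],"twist":-0.2},
    {"linear":[2.68,-0.07,1.59],"twist":-0.2}
  ]
}}

```text
clock: 15.1
tool_pos: [508.0, 375.5, 125.8]
ee_rot: [0.733, 0.68, -0.0, 0.0]
ft_force: [0.7, -0.2, -2.8]
width: 49.3
grasp_force: 64.1
```

```bash
python3 - <<'E'
from h import *
np.set_printoptions(precision=3,suppress=True)
tray=(506.9,352.4,np.radians(85.8)); print(bot.observe()["tool_pos"],plan(tray,23.7,.6,105),bot.observe()["ft_force"])
a=bot.camera("top");cv2.imwrite("pics/t9.png",a[:,:,::-1])
E
```

```text
[508.044 375.52  125.781] [ 0.014 -0.001  0.52  -0.005] [ 0.678 -0.21  -2.779]
```

Emit:
{"api": "step_arm", "payload": {
  "targets": [
    {"linear":[0.01,0,0.3],"twist":0},
    {"linear":[0.01,0,0.5],"twist":0},
    {"linear":[0.01,0,0.6],"twist":0},
    {"linear":[0.01,0,0.7],"twist":0},
    {"linear":[0.01,0,0.7],"twist":0}
  ]
}}

```text
clock: 15.65
tool_pos: [507.1, 377.1, 96.7]
ee_rot: [0.732, 0.681, -0.001, -0.0]
ft_force: [0.4, -0.4, -2.9]
width: 48.8
grasp_force: 64.3
```

Emit:
{"api": "step_arm", "payload": {
  "targets": [
    {"linear":[-0.02,0,0.05],"twist":0},
    {"linear":[-0.02,0,0.1],"twist":0},
    {"linear":[-0.02,0,0.15],"twist":0},
    {"linear":[-0.02,0,0.15],"twist":0}
  ]
}}

```text
clock: 16.05
tool_pos: [507.4, 376.6, 91.7]
ee_rot: [0.732, 0.681, 0.0, 0.0]
ft_force: [0.1, 0.0, -4.3]
width: 49.1
grasp_force: 64.4
```

Emit:
{"api": "step_arm", "payload": {
  "targets": [
    {"linear":[0,0,0.05],"twist":0},
    {"linear":[0,0,0.05],"twist":0},
    {"linear":[-0.05,0,0.05],"twist":0},
    {"linear":[-0.1,0,0.05],"twist":0},
    {"linear":[-0.15,0,0.05],"twist":0},
    {"linear":[-0.15,0,0.05],"twist":0}
  ]
}}

```text
clock: 16.65
tool_pos: [506.8, 370.1, 89.0]
ee_rot: [0.732, 0.681, -0.001, -0.0]
ft_force: [0.1, -0.1, -3.9]
width: 49.0
grasp_force: 64.4
```

The toe is in the pocket, under the lip and free of contact. Next I'll finish the slide and rock down on the arc with a light grip.

Emit:
{"api": "step_arm", "payload": {
  "targets": [
    {"linear":[-0.03,0,0.01],"twist":0},
    {"linear":[-0.05,0,0.01],"twist":0},
    {"linear":[0.0,0,0.05],"twist":0},
    {"linear":[0.06,0,0.11],"twist":0},
    {"linear":[0.12,0,0.17],"twist":0},
    {"linear":[0.175,0,0.225],"twist":0},
    {"linear":[0.23,0,0.285],"twist":0},
    {"linear":[0.28,0,0.345],"twist":0},
    {"linear":[0.34,0,0.41],"twist":0},
    {"linear":[0.39,0,0.47],"twist":0},
    {"linear":[0.39,0,0.47],"twist":0}
  ],
  "jaw": 0.4,
  "newtons": 20
}}

```text
clock: 17.75
tool_pos: [509.7, 385.3, 74.9]
ee_rot: [0.732, 0.681, 0.001, 0.002]
ft_force: [-1.0, -8.1, 14.0]
width: 49.2
grasp_force: 67.3
```

```bash
python3 - <<'E'
from h import *
np.set_printoptions(precision=1,suppress=True)
o=bot.observe(); a=bot.camera("wrist"); cv2.imwrite("pics/w10.png",a[:,:,::-1])
print(o["tool_pos"],o["ft_force"],o["grasp_force"],label(a).tolist())
print(a[200:420:3,326].sum(1).tolist())
E
```

```text
[509.7 385.3  74.9] [-1.  -8.1 14. ] 67.26733803749084 [[285, 373], [291, 423], [361, 422], [367, 372]]
[688, 688, 373, 412, 508, 511, 431, 354, 349, 359, 352, 358, 355, 382, 457, 499, 506, 513, 513, 513, 502, 488, 484, 453, 366, 198, 204, 197, 196, 191, 189, 199, 192, 183, 182, 187, 186, 186, 172, 179, 177, 412, 562, 564, 194, 183, 185, 182, 171, 210, 316, 260, 204, 200, 198, 200, 197, 243, 636, 637, 635, 633, 634, 632, 636, 633, 635, 638, 636, 637, 636, 635, 636, 638]
```

```bash
python3 - <<'E'
from h import *
np.set_printoptions(precision=1,suppress=True)
P=[(40.2,15,60),(40.2,-15,60),(.4,15,60),(.4,-15,60),(55,0,60)]
uv=np.array([(285,372.5),(367,372.5),(291,422.5),(361,422.5),(326,350)])
q,r,tr=fit(uv,P);print(q,r)
t=tr([(-55,0,0),(55,0,0),(55,0,60),(-55,0,9)]);print(t)
from math import *
p=bot.observe()["tool_pos"];yaw=radians(85.8);x=(p[0]-506.9)*cos(yaw)+(p[1]-352.4)*sin(yaw)
print("tray x,z of tip,heel",x+t[:,0],p[2]-t[:,2])
E
```

```text
[ 21.8 -26.3   0.6  51.2] [-0.2  0.4  0.2  0.4  0.4 -0.1 -0.3 -0.1 -0.1 -0.6]
[[-77.4   0.6  71.7]
 [ 24.7   0.6  30.8]
 [  2.4   0.6 -24.9]
 [-80.7   0.6  63.3]]
tray x,z of tip,heel [-44.3  57.8  35.5 -47.7] [ 3.3 44.2 99.9 11.6]
```

The heel is touching the post and the toe has lagged, with its tip at tray x -44. I'll shift 6 mm towards the lip, then ease the grip.

Emit:
{"api": "step_arm", "payload": {
  "targets": [
    {"linear":[-0.05,0,-0.04],"twist":0},
    {"linear":[-0.1,0,-0.04],"twist":0},
    {"linear":[-0.16,0,-0.04],"twist":0},
    {"linear":[-0.16,0,-0.04],"twist":0}
  ]
}}

```text
clock: 18.2
tool_pos: [509.2, 382.8, 76.2]
ee_rot: [0.732, 0.682, 0.005, -0.001]
ft_force: [0.4, 5.3, 7.2]
width: 48.7
grasp_force: 66.2
```

Emit:
{"api": "step_arm", "payload": {
  "targets": [
    {"linear":[0,0,0],"twist":0},
    {"linear":[0,0,0],"twist":0}
  ],
  "jaw": 0.581
}}

```text
clock: 18.4
tool_pos: [509.2, 382.8, 75.9]
ee_rot: [0.732, 0.682, 0.005, -0.0]
ft_force: [1.0, 5.4, 6.1]
width: 50.0
grasp_force: 20.8
```

Emit:
{"api": "step_arm", "payload": {
  "targets": [
    {"linear":[0,0,-0.08],"twist":0},
    {"linear":[-0.02,0,-0.12],"twist":0},
    {"linear":[-0.03,0,-0.12],"twist":0}
  ]
}}

```text
clock: 18.7
tool_pos: [507.2, 378.4, 76.5]
ee_rot: [0.732, 0.681, -0.001, -0.0]
ft_force: [-0.6, -0.7, -3.7]
width: 50.0
grasp_force: 19.7
```

```bash
cat >> h.py <<'E'
def tilt():
    o=bot.observe(); a=bot.camera("wrist"); k=label(a); col=a[335:365,326].sum(1).astype(float)
    m=np.median(k[:,1]); top=k[k[:,1]<m]; bot_=k[k[:,1]>m]
    g=lambda s,f:f(s[:,0])
    P=[(40.2,15,60),(40.2,-15,60),(.4,15,60),(.4,-15,60)]
    uv=np.array([(g(top,min),top[:,1].mean()),(g(top,max),top[:,1].mean()),(g(bot_,min),bot_[:,1].mean()),(g(bot_,max),bot_[:,1].mean())])
    q,r,tr=fit(uv,P); t=tr([(-55,0,0),(55,0,0)]); p=o["tool_pos"]; y=np.radians(85.8)
    x=(p[0]-506.9)*np.cos(y)+(p[1]-352.4)*np.sin(y)
    print("tool",p,"F",o["ft_force"],"grip",o["grasp_force"],"label",uv.ravel(),"tilt",q[0],"res",abs(r).max(),"tip/heel x",x+t[:,0],"z",p[2]-t[:,2],"tcp x",x)
E
python3 - <<'E'
from h import *
np.set_printoptions(precision=1,suppress=True)
tilt()
E
```

```text
tool [507.2 378.4  76.5] F [-0.6 -0.7 -3.7] grip 19.73576456308365 label [285. 373. 367. 373. 291. 422. 360. 422.] tilt 22.011025932538093 res 0.35891163298856554 tip/heel x [-51.5  50.5] z [ 4.1 45.4] tcp x 25.963704430522192
```

Emit:
{"api": "step_arm", "payload": {
  "targets": [
    {"linear":[0,0,0],"twist":0},
    {"linear":[0.06,0,0.07],"twist":0},
    {"linear":[0.12,0,0.14],"twist":0},
    {"linear":[0.18,0,0.21],"twist":0},
    {"linear":[0.22,0,0.27],"twist":0},
    {"linear":[0.26,0,0.33],"twist":0},
    {"linear":[0.3,0,0.39],"twist":0},
    {"linear":[0.34,0,0.45],"twist":0},
    {"linear":[0.34,0,0.45],"twist":0}
  ],
  "jaw": 0.583
}}

```text
clock: 19.65
tool_pos: [508.6, 392.6, 59.3]
ee_rot: [0.732, 0.681, 0.0, -0.0]
ft_force: [-0.3, 2.4, 1.0]
width: 49.9
grasp_force: 11.5
```

```bash
python3 - <<'E'
from h import *
np.set_printoptions(precision=1,suppress=True)
tilt()
E
```

```text
tool [508.6 392.6  59.3] F [-0.3  2.4  1. ] grip 11.509096473455429 label [284.  371.  367.  371.  288.  426.5 328.  426.5] tilt 12.501025146029665 res 20.02006163727185 tip/heel x [-69.1  38.3] z [-25.1  -1.3] tcp x 40.25143550324873
```

The tilt is now about 11°. I'll ease the grip so the heel settles.

Emit:
{"api": "step_arm", "payload": {
  "targets": [
    {"linear":[0,0,0],"twist":0},
    {"linear":[0,0,0.03],"twist":0},
    {"linear":[0,0,0.06],"twist":0}
  ],
  "jaw": 0.5855
}}

```text
clock: 20.0
tool_pos: [508.6, 391.6, 56.6]
ee_rot: [0.732, 0.681, -0.0, 0.0]
ft_force: [0.2, 0.4, 0.3]
width: 49.8
grasp_force: 0.3
```

Emit:
{"api": "step_arm", "payload": {
  "targets": [
    {"linear":[0,0,0],"twist":0},
    {"linear":[0,0,0],"twist":0},
    {"linear":[0,0,0],"twist":0}
  ],
  "jaw": 0.62
}}

```text
clock: 20.3
tool_pos: [508.5, 392.0, 56.9]
ee_rot: [0.732, 0.681, -0.0, 0.0]
ft_force: [0.8, -0.6, 0.1]
width: 53.1
grasp_force: 0.0
```

Emit:
{"api": "step_arm", "payload": {
  "targets": [
    {"linear":[-0.3,0,-1.0],"twist":0},
    {"linear":[-0.6,0,-2.0],"twist":0},
    {"linear":[-1.0,0,-2.2],"twist":0},
    {"linear":[-1.0,0,-2.2],"twist":0}
  ],
  "jaw": 0.75
}}

```text
clock: 20.7
tool_pos: [506.9, 351.5, 148.2]
ee_rot: [0.733, 0.681, 0.003, 0.001]
ft_force: [-0.5, 0.6, -0.4]
width: 64.2
grasp_force: 0.0
```

```bash
python3 - <<'E'
from h import *
o=bot.observe(); a=bot.camera("wrist"); s=bot.camera("scene")[:,:,::-1]
cv2.imwrite("pics/w11.png",a[:,:,::-1]); cv2.imwrite("pics/s11.png",s)
b=cv2.resize(s[300:420,200:360],(480,360),interpolation=cv2.INTER_CUBIC)
w=cv2.resize(a[:,:,::-1][:,150:500],(320,439))
o2=np.zeros((440,800,3),np.uint8);o2[:439,:320]=w;o2[:360,320:]=b;cv2.imwrite("pics/v11.png",o2)
print(o["tool_pos"],o["ee_rot"])
E
```

```text
[506.87620809 351.51542015 148.16742092] [0.73269325 0.68055375 0.00255921 0.00080278]
```

View pics/v11.png

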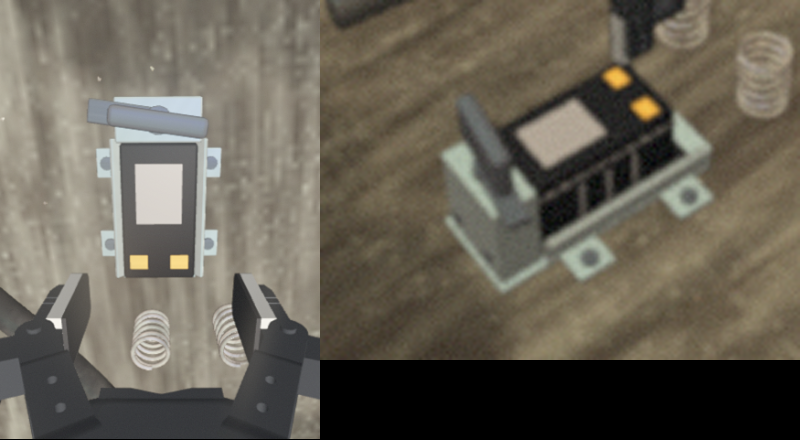

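The block looks seated in the tray, with the latch fin near -0.15 rad and the springs undisturbed. I'll press on the heel with shut fingers to confirm it is flat, since its top should be at z=64 there.

Emit:
{"api": "step_arm", "payload": {
  "targets": [
    {"linear":[0.9,0,0.3],"twist":0},
    {"linear":[0.9,0,0.6],"twist":0},
    {"linear":[0.9,0,0.9],"twist":0},
    {"linear":[0.9,0,1.2],"twist":0},
    {"linear":[0.9,0,1.5],"twist":0},
    {"linear":[0.9,0,1.7],"twist":0},
    {"linear":[0.9,0,1.8],"twist":0},
    {"linear":[0.9,0,1.85],"twist":0},
    {"linear":[0.9,0,1.85],"twist":0}
  ],
  "jaw": 0
}}

```text
clock: 21.7
tool_pos: [508.6, 387.9, 72.1]
ee_rot: [0.732, 0.681, 0.001, 0.0]
ft_force: [-1.4, -1.7, 3.4]
width: 0.0
grasp_force: 1.4
```

Emit:
{"api": "step_arm", "payload": {
  "targets": [
    {"linear":[0,0,0.05],"twist":0},
    {"linear":[0,0,0.1],"twist":0},
    {"linear":[0,0,0.15],"twist":0},
    {"linear":[0,0,0.2],"twist":0}
  ]
}}

```text
clock: 22.1
tool_pos: [509.1, 388.3, 72.0]
ee_rot: [0.732, 0.681, 0.003, 0.001]
ft_force: [-16.7, -13.3, 40.6]
width: -0.2
grasp_force: 20.5
```

There is firm contact at TCP z=72.0, so the heel's top is at 64 and the block is flat. On to the latch: up, turn the tool, and move above the fin.

Emit:
{"api": "step_arm", "payload": {
  "targets": [
    {"linear":[0,0,-1.0],"twist":0},
    {"linear":[0,0,-2.15],"twist":-0.5},
    {"linear":[0.4,0,-2.15],"twist":-1.5},
    {"linear":[0.85,0.01,-2.15],"twist":-2.5},
    {"linear":[0.85,0.01,-2.15],"twist":-10.1},
    {"linear":[0.85,0.01,-2.15],"twist":-10.1},
    {"linear":[0.85,0.01,-2.15],"twist":-10.1},
    {"linear":[0.85,0.01,-2.15],"twist":-10.1},
    {"linear":[0.85,0.01,-2.15],"twist":-10.1},
    {"linear":[0.85,0.01,-2.15],"twist":-10.1},
    {"linear":[0.85,0.01,-2.15],"twist":-10.1},
    {"linear":[0.85,0.01,-2.15],"twist":-10.1}
  ],
  "jaw": 0.6
}}

```text
clock: 23.3
tool_pos: [511.3, 422.1, 149.1]
ee_rot: [0.115, 0.993, 0.0, 0.0]
ft_force: [0.8, -0.9, 0.8]
width: 51.4
grasp_force: 0.0
```

Emit:
{"api": "step_arm", "payload": {
  "targets": [
    {"linear":[0,0,0],"twist":0},
    {"linear":[0,0,0],"twist":0},
    {"linear":[0,0,0],"twist":0}
  ]
}}

```text
clock: 23.6
tool_pos: [511.1, 422.1, 148.9]
ee_rot: [0.117, 0.993, 0.0, 0.0]
ft_force: [-0.0, -0.0, -0.9]
width: 51.0
grasp_force: 0.0
```

```bash
python3 - <<'E'
from h import *
np.set_printoptions(precision=2,suppress=True)
o=bot.observe(); a=bot.camera("wrist"); cv2.imwrite("pics/w12.png",a[:,:,::-1])
o1=dict(tool_pos=np.array([506.88,351.52,148.17]),ee_rot=np.array([.73269,.68055,.00256,.0008]))
f=lambda p:np.array(p)*1.094+[150,0]
print("fin from w11",px2w("wrist",f([(113,112),(207,127),(160,119)]),104.5,o1))
Rm=R.from_quat(o["ee_rot"]).as_matrix();print(o["tool_pos"],np.degrees(np.arctan2(Rm[1,0],Rm[0,0])),o["qpos"][5])
print(plan((512.0,422.2,np.radians(166.8)),0,0,86))
cv2.imwrite("pics/w12c.png",cv2.resize(a[180:480,180:480,::-1],(600,600)))
E
```

```text
fin from w11 [[487.95 428.92 104.5 ]
 [534.32 418.19 104.5 ]
 [511.   423.8  104.5 ]]
[511.09 422.05 148.89] 166.55746151972033 -0.6972530209076722
[-0.02  0.01  1.57 -0.03]
```

View pics/w12c.png

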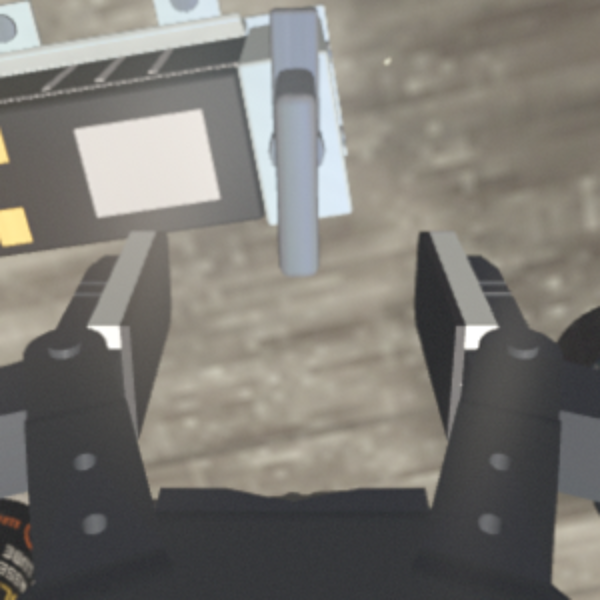

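The fin is vertical and centred in the view, so it lines up with the tool. I'll descend and grip it.

Emit:
{"api": "step_arm", "payload": {
  "targets": [
    {"linear":[-0.02,0.01,0.8],"twist":0},
    {"linear":[-0.02,0.01,1.3],"twist":0},
    {"linear":[-0.02,0.01,1.55],"twist":0},
    {"linear":[-0.02,0.01,1.55],"twist":0},
    {"linear":[-0.02,0.01,1.55],"twist":0}
  ]
}}

```text
clock: 24.15
tool_pos: [512.3, 422.5, 87.9]
ee_rot: [0.116, 0.993, 0.0, 0.0]
ft_force: [-0.5, -0.1, 1.0]
width: 51.1
grasp_force: 0.0
```

Emit:
{"api": "step_arm", "payload": {
  "targets": [
    {"linear":[0,0,0],"twist":0},
    {"linear":[0,0,0],"twist":0},
    {"linear":[0,0,0],"twist":0},
    {"linear":[0,0,0],"twist":0},
    {"linear":[0,0,0],"twist":0},
    {"linear":[0,0,0],"twist":0},
    {"linear":[0,0,0],"twist":0}
  ],
  "jaw": 0,
  "newtons": 30
}}

```text
clock: 24.85
tool_pos: [512.5, 422.9, 88.2]
ee_rot: [0.116, 0.993, 0.001, 0.001]
ft_force: [1.2, 2.6, 5.0]
width: 10.7
grasp_force: 32.6
```

Emit:
{"api": "step_arm", "payload": {
  "targets": [
    {"linear":[0,0,0],"twist":-0.6},
    {"linear":[0,0,0],"twist":-1.2},
    {"linear":[0,0,0],"twist":-1.8},
    {"linear":[0,0,0],"twist":-2.4},
    {"linear":[0,0,0],"twist":-3.0},
    {"linear":[0,0,0],"twist":-3.6},
    {"linear":[0,0,0],"twist":-4.2},
    {"linear":[0,0,0],"twist":-4.8},
    {"linear":[0,0,0],"twist":-5.4},
    {"linear":[0,0,0],"twist":-6.0},
    {"linear":[0,0,0],"twist":-6.6},
    {"linear":[0,0,0],"twist":-6.6}
  ]
}}

```text
clock: 26.05
tool_pos: [512.1, 424.5, 88.2]
ee_rot: [-0.339, 0.941, 0.002, 0.002]
ft_force: [1.3, 8.6, 3.4]
width: 10.3
grasp_force: 32.4
```

Emit:
{"api": "step_arm", "payload": {
  "targets": [
    {"linear":[0,0,0],"twist":-0.6},
    {"linear":[0,0,0],"twist":-1.2},
    {"linear":[0,0,0],"twist":-1.8},
    {"linear":[0,0,0],"twist":-2.4},
    {"linear":[0,0,0],"twist":-3.0},
    {"linear":[0,0,0],"twist":-3.6},
    {"linear":[0,0,0],"twist":-4.2},
    {"linear":[0,0,0],"twist":-4.8},
    {"linear":[0,0,0],"twist":-5.4},
    {"linear":[0,0,0],"twist":-5.9},
    {"linear":[0,0,0],"twist":-6.2},
    {"linear":[0,0,0],"twist":-6.2}
  ]
}}

```text
clock: 27.25
tool_pos: [510.8, 425.2, 88.3]
ee_rot: [-0.702, 0.712, 0.002, 0.002]
ft_force: [-3.7, 10.1, 6.6]
width: 10.5
grasp_force: 46.5
```

```bash
python3 - <<'E'
from h import *
o=bot.observe();Rm=R.from_quat(o["ee_rot"]).as_matrix();print(o["tool_pos"],np.degrees(np.arctan2(Rm[1,0],Rm[0,0])),o["qpos"],o["ft_force"],o["ft_torque"],o["grasp_force"],o["width"])
E
```

```text
[510.83542031 425.17516079  88.30626084] -90.85732954710735 [ 0.64046724  0.28195726  1.28380351  0.00496704  1.572776   -2.48614653] [-3.74632757 10.09544754  6.64119722] [ 1.53054411  0.57398042 -1.1234174 ] 46.47840376768727 10.504124434448169
```

The latch is at its stop: -1.1 N m at yaw 269°. I'll release and rise.

Emit:
{"api": "step_arm", "payload": {
  "targets": [
    {"linear":[0,0,0],"twist":0},
    {"linear":[0,0,0],"twist":0},
    {"linear":[0,0,0],"twist":0},
    {"linear":[0,0,0],"twist":0},
    {"linear":[0,0,-0.5],"twist":0},
    {"linear":[0,0,-1.3],"twist":0},
    {"linear":[0,0,-2.3],"twist":0},
    {"linear":[0,0,-2.6],"twist":0},
    {"linear":[0,0,-2.6],"twist":0}
  ],
  "jaw": 0.6
}}

```text
clock: 28.15
tool_pos: [513.0, 422.7, 194.2]
ee_rot: [-0.701, 0.713, -0.0, 0.003]
ft_force: [0.3, -0.7, 0.3]
width: 51.4
grasp_force: 0.0
```

```bash
python3 - <<'E'
from h import *
o=bot.observe(); a=bot.camera("wrist")[:,:,::-1]; s=bot.camera("scene")[:,:,::-1]; t=bot.camera("top")[:,:,::-1]
b=cv2.resize(s[190:420,190:420],(400,400),interpolation=cv2.INTER_CUBIC)
w=cv2.resize(a,(400,300))
o2=np.zeros((600,800,3),np.uint8);o2[:300,:400]=w;o2[:400,400:]=b;o2[300:600,:400]=cv2.resize(t,(400,300));cv2.imwrite("pics/v13.png",o2)
print(o["tool_pos"],o["width"],o["ft_force"])
E
```

```text
[512.95105482 422.71170312 194.16718715] 51.42001836517728 [ 0.27096911 -0.6810974   0.32640046]
```

View pics/v13.png

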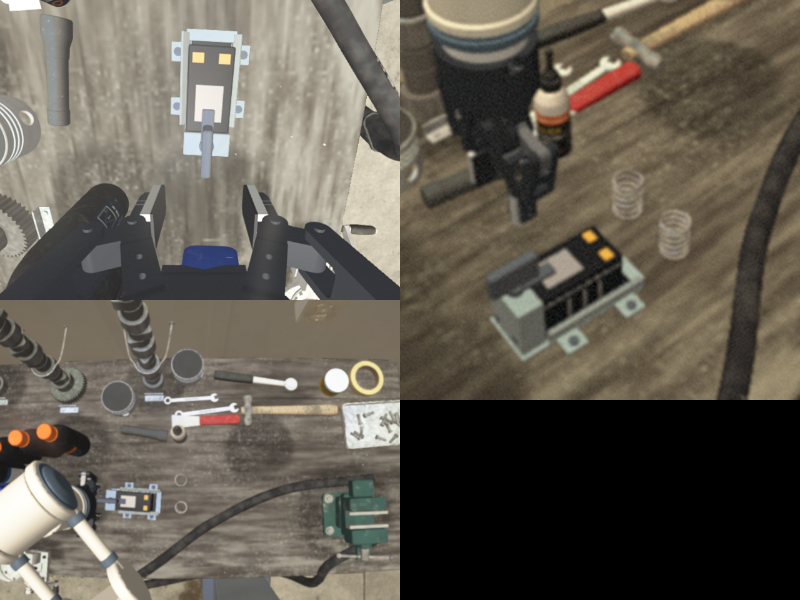

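The pictures show the block flat in the pocket with the tongue in line over it. The springs and tools are undisturbed and the gripper is clear. Handing in.

```bash
python3 -c "
from station import bot
print(bot.close_job())"
```

```text
the job is handed in; nothing more can be done
None
```

The battery sits flat in its tray with its toe under the lip, the latch is turned to its stop over it, and the gripper is clear; the block slipped out of a light grip once on the bench, landed upright and was regripped, and the job is handed in.

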